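# Hold a cash-box lid at its balance point with the bolt drawn

### The arm

A 6-joint arm with a two-finger parallel gripper is mounted at the origin on a cart in front of the work surface, level with it; the furniture and walls round the work are solid. World frame = base frame: x ahead of the robot, y to its left, z up, the work surface at z = 0. Lengths are in m, angles in rad, forces in N, time in s.
With the tool pointing down it reaches from about 0.325 to 0.9 m from the base axis. Payload 3.5 kg.
Tool frame: the origin (TCP) lies between the finger pads; the fingertips stand 14 mm ahead of it and the grasp point (between the pads) lies 5 mm behind it; z points along the fingers, y is the line along which they close (so a half turn about z gives the same grasp; the last joint's range is limited). The gripper opens to 85 mm and grips with 20 to 120 N. Pads are 22 mm wide; open, the fingers measure 114 mm over their backs; the gripper's body (76 mm by 85 mm) begins 54 mm behind the grasp point. The pads swing forward as they close: fully open they stand 13 mm farther back than shut.
Start: joints at [-1.288, 0.276, -0.026, 1.268, 0, 1.467], TCP at [0.235, -0.579, 0.245] pointing down, gripper open.
Joint ranges: [-3.12, 3.12], [-0.85, 1.88], [-1.08, 1.24], [-1.95, 2.15], [-1.57, 1.53], [-3.14, 3.14]. Speed limits (rad/s): [2.57, 2.57, 3.14, 3.14, 3.14, 3.14].

### API

Orientations are given as a unit quaternion [w, x, y, z].
In Python, from bench import robot, read_camera, calibration gives the robot as it stands.
- The arm moves only by the tool jog_arm, never from a script. Its argument "increments" is a list of rows, each an object with "dp": the shift along the tool's x, y, z in cm, a list of three; "rot": the turn, a rotation vector about the tool's x, y, z in rad, a list of three; "gripper": the closure, from -1 (fully open) to 1 (shut), so that 0 is half open. A call has 1 to 12 rows; each row shifts and turns the commanded pose from where the row before left it, along the tool's axes as they then stand; what a row does not reach is not made up. A row lasts 1/8 s, in which the tool goes at most 62.5 mm and 10.7 degrees, less where a joint would pass 70% of its speed; a pose out of reach is approached as far as the arm can. A call is refused whole if a number of a shift passes 6.25 or a number of a turn 0.188, either way. A call with a gripper value outside its range is refused whole. The fingers move at their own pace and stop on an object; the grip force is fixed at half the most. Time passes only in rows, so rows that do not move let the fingers close. It gives the time, the measured TCP pose, the force, the opening and the grip force at its end, in the units of the state.
- robot.sense(): the state, without advancing time (a new reading comes with each control period).
- read_camera(name): name is "side" or "top"; returns (picture, depth): 384x512x3 uint8, red, green, blue; 384x512 float32, m along the optical axis (not along the pixel's ray), 0 where there is no reading.
- calibration(name): a dict with "fx", "fy", "cx", "cy" (pixels), "world_to_cam" (4x4, takes a point from world to camera coordinates). Camera axes: x right, y up, looking along -z (the intrinsics and any distortion apply to the point x, -y, -z); pixel columns grow to the right and rows downward; lengths in m; the calibration is good to about 2 mm. A picture is of the moment at which its call begins. calibration takes no time and is no camera call.
- robot.close_job(): hands the job in; it is judged then, once.
The state is a dict: "time_s": time; "joint_positions": joint angles; "joint_velocities": joint speeds; "joint_torque": joint torques, N m; "tool_pos": TCP position; "tool_rot": TCP orientation; "contact_force": force on the tool from outside, world axes, zero at the start; "wrist_torque": the same for the moment, N m; "finger_gap": opening from 0.0 (shut) to 1.0 (fully open); "finger_force": force on a finger pad.
Only numpy, scipy, OpenCV 4.12 (cv2) and the standard library are available. Lean on these libraries where they do the work, as an engineer would, in place of code of your own. Each camera call takes 0.05 s, during which the arm holds its last target. There are 200 camera calls.

### The job

The grey cash box screwed to the bench is waiting for a new lid stay. Take the black drum-shaped knob on the front of its lid, draw the sprung bolt straight out until the dark ring on its stem stands at the face of the bush (12 mm) and pause there a moment with the lid still shut; then, keeping the bolt drawn to that mark, swing the lid up to its balance point, where it stands upright on its hinge and would fall neither way, without letting it drop over backwards. Finish while still gripping the knob and holding the lid there, still and with the bolt drawn to the mark, and leave the padlock, lock cylinder and screwdriver beside the box alone.

Things in the scene. Friction and masses are not known exactly. Their poses are not given: they have to be found in the camera images.
- cash_box: Fixed grey steel cash box: 110 deep (its x) x 150 wide (its y; 180 over the screw tabs) x 102 mm high, lid shut. Origin: centre of its underside on the bench; z up. Its -x side is the front, with a round lock plate and the drum knob standing out above it. Lid hinged along its rear (+x) top edge.
- lid_hinge (a point): Middle of the lid's hinge axis, in the box frame at x +55, y 0, z +90 mm. The axis runs along the box's y. Turns with the lid: at lid angle 0 its axes are the box's. The lid is 114 x 154 x 22 mm, about 0.5 kg (varies), its hinge almost free of friction.
- cash_lid (a joint): Lid angle, rad: 0 shut (level), grows as the front edge rises and swings back, stop at 2.1 (leaning backwards). Balance point 1.57 (lid plane upright): below it the lid falls shut, above it falls over backwards. While the bolt is drawn less than about 6 mm, a hook inside the box holds the lid below about 0.04.
- draw_bolt (a joint): How far the sprung bolt is drawn, m: 0 home, 0.012 at the mark (dark ring on the stem at the face of the bush on the lid's front), 0.018 stop. It slides in the lid's middle plane straight away from the hinge: to the box's front when the lid is shut, straight up when upright. Spring 2 N at home, 5 N at the mark.
- drum_knob: Black drum knob, 26 mm diameter, 22 mm between its flat sides (along the box's y), on the bolt's 8 mm stem; origin at its centre: 157.5 mm from the hinge axis (40 off the bush) with bolt home, 169.5 at the mark; level with the hinge (z 90) when shut, above it (z 260) when upright. It swivels freely about the box's y, so pinch its flat sides from above and keep the gripper upright.
- padlock_2: Brass padlock lying to the right of the box, 68 x 42 x 17 mm, loose; leave alone. Origin at the centre of its underside.
- lock_cylinder_4: Brass lock cylinder standing on end to the left of the box, 35 mm diameter, 30 mm high, loose; leave alone. Origin at the centre of its underside.
- screwdriver_3: Small screwdriver with green handle, 130 mm long, 16 mm thick, lying to the far left of the box, loose; leave alone. Origin at the centre of its underside.

How it is judged:
On the way, in this order (a step that is already met when the one before it is completed fails the run):
1. the bolt is drawn to its mark (9 to 15 mm) with the lid still shut (value of joint draw_bolt between 0.009 and 0.015 m and value of joint cash_lid below 0.08 rad), for 0.3 s.
2. the lid is swung up to its balance point with the bolt still drawn (value of joint cash_lid between 1.49 and 1.65 rad and value of joint draw_bolt between 0.009 and 0.015 m), for 0.3 s.
At the end, for the whole second after the job is handed in: The program has finished with the fingers still gripping the drum knob (more than 1 N), the lid still and within 0.08 rad of upright (its balance point), and the bolt held drawn 9 to 15 mm (mark at 12) (all of step 2 and velocity of joint cash_lid between -0.05 and 0.05 rad/s and contact force between the fingers and drum_knob above 1 N); the arm keeps its last pose, push and grip.
It fails at once if the bolt was let back (under 4 mm) while the lid was up (value of joint cash_lid above 0.15 rad and value of joint draw_bolt below 0.004 m).
It fails at once if the lid went over backwards (past 1.9 rad) (value of joint cash_lid above 1.9 rad).
It fails at once if the padlock was moved more than 30 mm (distance of padlock_2 from where it was at the start of the episode above 0.03 m).
It fails at once if the lock cylinder was moved more than 30 mm (distance of lock_cylinder_4 from where it was at the start of the episode above 0.03 m).
It fails at once if the screwdriver was moved more than 30 mm (distance of screwdriver_3 from where it was at the start of the episode above 0.03 m).
It also fails if it takes over 51 s, if anything falls off the work surface, if the arm or the gripper's body presses on something with over 40 N, if the wrist force passes 120 N, or if a joint passes its speed limit or range.

## Working session

There is one attempt and no reset: what is moved stays moved. The work goes in short steps, Python scripts to look and compute and a tool call to move; the robot and the scene stay as the last step left them, time stands still between calls to the robot, and variables do not carry over. Pictures are saved under pics/ and viewed, at most 10 in all, crops included, and the job is handed in when it is done.

Besides the shell and the picture viewer there is one more tool, called after "Emit:" as name(argument=value, ...), one argument or row to a line, values as JSON. jog_arm: Moves the arm, as the interface text tells. Its arguments: {"type":"object","properties":{"increments":{"type":"array","items":{"type":"object","properties":{"dp":{"type":"array","items":{"type":"number"}},"rot":{"type":"array","items":{"type":"number"}},"gripper":{"type":"number"}}}}},"required":["increments"]}

```bash
mkdir -p pics; cat > h.py <<'E'
import numpy as np,cv2
from bench import robot,read_camera,calibration
def pts(name,depth):
    c=calibration(name);v,u=np.mgrid[:384,:512]
    p=np.stack([(u-c['cx'])/c['fx']*depth,-(v-c['cy'])/c['fy']*depth,-depth,np.ones_like(depth)],-1)
    return (p@np.linalg.inv(c['world_to_cam']).T)[...,:3]
E
python3 - <<'E'
from h import *
ims=[]
for n in('top','side'):
    p,d=read_camera(n);np.savez('pics/'+n,p=p,d=d);ims.append(p[...,::-1])
    print({k:np.round(v,3) for k,v in calibration(n).items()})
cv2.imwrite('pics/a.png',cv2.resize(np.vstack(ims),None,fx=.78,fy=.78) if 0 else ims[0]);cv2.imwrite('pics/b.png',ims[1])
print(robot.sense())
E
```

```text
{'fx': np.float64(464.386), 'fy': np.float64(464.386), 'cx': np.float64(259.643), 'cy': np.float64(185.874), 'world_to_cam': array([[ 2.000e-03, -1.000e+00, -2.400e-02,  3.990e-01],
       [ 9.920e-01, -1.000e-03,  1.270e-01, -4.960e-01],
       [-1.270e-01, -2.400e-02,  9.920e-01, -1.154e+00],
       [ 0.000e+00,  0.000e+00,  0.000e+00,  1.000e+00]])}
{'fx': np.float64(450.739), 'fy': np.float64(450.739), 'cx': np.float64(255.8), 'cy': np.float64(192.764), 'world_to_cam': array([[-0.921, -0.389,  0.016,  0.605],
       [ 0.253, -0.565,  0.785,  0.019],
       [-0.297,  0.727,  0.619, -1.048],
       [ 0.   ,  0.   ,  0.   ,  1.   ]])}
{'time_s': 0.1, 'joint_positions': array([-1.28843486e+00,  2.77060683e-01, -2.77590515e-02,  1.26800055e+00,
       -2.31718516e-06,  1.46739378e+00]), 'joint_velocities': array([ 0.00039569, -0.00228094,  0.00389194,  0.00174368, -0.00010636,
       -0.00108309]), 'joint_torque': array([ 6.02521923e-04, -4.46707428e+01,  2.96128786e+01,  8.46602430e-03,
       -1.11366523e-04,  1.09226752e-05]), 'tool_pos': array([ 0.23496378, -0.57841276,  0.24426195]), 'tool_rot': array([-1.00782889e-03,  9.81455363e-01,  1.91688150e-01, -9.15846821e-05]), 'contact_force': array([ 0.39854174, -0.4959355 ,  0.42494879]), 'wrist_torque': array([-0.02565279,  0.03905598, -0.01262481]), 'finger_force': 0.0, 'finger_gap': 0.9993649650421408}
```

View pics/a.png

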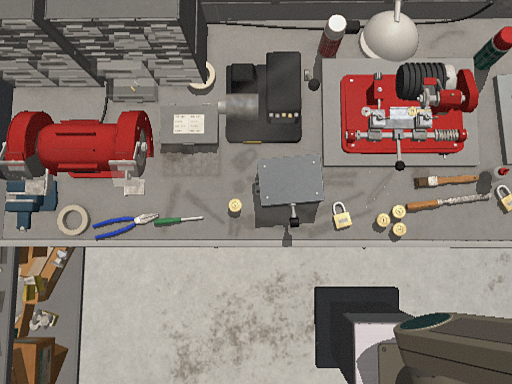

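View pics/b.png

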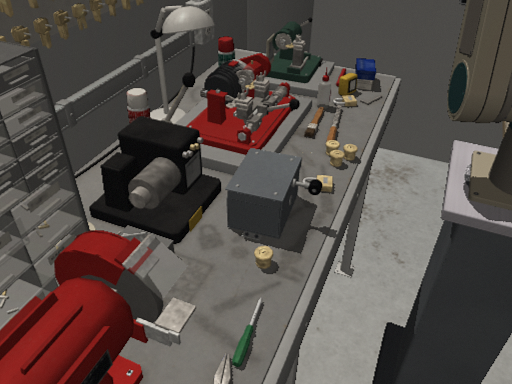

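The top view shows the grey box at about (290,185) with its black knob at (294,222). In the side view the knob is at (315,187). Next I measure the lid and the knob.

```bash
python3 - <<'E'
from h import *
f=np.load('pics/top.npz');d=f['d'];p=f['p'].astype(int);P=pts('top',d)
roi=np.zeros(d.shape,bool);roi[140:235,245:335]=1
m=roi&(abs(P[...,2]-.102)<.006)
m=cv2.morphologyEx(m.astype(np.uint8),cv2.MORPH_OPEN,np.ones((7,7)))>0
q=P[m];print(m.sum(),'lid z',np.median(q[:,2]));r=cv2.minAreaRect((q[:,:2]*1000).astype(np.float32));print(r)
k=roi&(P[...,2]>.07)&(p.sum(-1)<120)&(np.mgrid[:384,:512][0]>205)
q=P[k];print('knob',k.sum(),q.mean(0),q.min(0),q.max(0))
f=np.load('pics/side.npz');d=f['d'];p=f['p'].astype(int);P=pts('side',d)
k=np.zeros(d.shape,bool);k[172:200,302:328]=1;k&=(p.sum(-1)<120)&(P[...,2]>.06)
q=P[k];print('side knob',k.sum(),q.mean(0),q.min(0),q.max(0))
E
```

```text
2917 lid z 0.10216848502783327
((476.7620849609375, 321.3253173828125), (169.73672485351562, 153.98358154296875), 5.090579986572266)
knob 60 [0.39969036 0.31510838 0.09974832] [0.39053735 0.3050575  0.09014485] [0.41233624 0.32633248 0.10596577]
side knob 152 [0.39893347 0.322065   0.09378663] [0.38775363 0.30701297 0.07766572] [0.41412949 0.32882929 0.10268369]
```

Emit:
jog_arm(
  increments=[
    {"dp":[0,0,0],"rot":[0,0,-0.178],"gripper":-1},
    {"dp":[0,0,0],"rot":[0,0,-0.178],"gripper":-1},
    {"dp":[0,0,0],"rot":[0,0,-0.178],"gripper":-1},
    {"dp":[0,0,0],"rot":[0,0,-0.178],"gripper":-1},
    {"dp":[0,0,0],"rot":[0,0,-0.178],"gripper":-1},
    {"dp":[0,0,0],"rot":[0,0,-0.178],"gripper":-1},
    {"dp":[0,0,0],"rot":[0,0,-0.178],"gripper":-1},
    {"dp":[0,0,0],"rot":[0,0,-0.178],"gripper":-1},
    {"dp":[0,0,0],"rot":[0,0,-0.178],"gripper":-1},
    {"dp":[0,0,0],"rot":[0,0,-0.178],"gripper":-1},
    {"dp":[0,0,0],"rot":[0,0,-0.178],"gripper":-1},
    {"dp":[0,0,0],"rot":[0,0,-0.178],"gripper":-1},
  ],
)

```text
time_s: 1.6
tool_pos: [0.235, -0.5786, 0.2446]
tool_rot: [-0.0, 0.302, 0.953, 0.001]
contact_force: [-0.5, -0.3, 0.4]
finger_gap: 0.999
finger_force: 0.0
```

Emit:
jog_arm(
  increments=[
    {"dp":[0,0,0],"rot":[0,0,-0.178],"gripper":-1},
    {"dp":[0,0,0],"rot":[0,0,-0.178],"gripper":-1},
    {"dp":[0,0,0],"rot":[0,0,-0.178],"gripper":-1},
    {"dp":[0,0,0],"rot":[0,0,-0.178],"gripper":-1},
    {"dp":[0,0,0],"rot":[0,0,0],"gripper":-1},
    {"dp":[0,0,0],"rot":[0,0,0],"gripper":-1},
  ],
)

```text
time_s: 2.35
tool_pos: [0.2351, -0.5789, 0.245]
tool_rot: [-0.0, -0.045, 0.999, 0.0]
contact_force: [-0.4, 0.2, 0.0]
finger_gap: 1.0
finger_force: 0.0
```

Emit:
jog_arm(
  increments=[
    {"dp":[-3.2,4.5,0],"gripper":-1},
    {"dp":[-3.2,4.5,0],"gripper":-1},
    {"dp":[-3.2,4.5,0],"gripper":-1},
    {"dp":[-3.2,4.5,0],"gripper":-1},
    {"dp":[-3.2,4.5,0],"gripper":-1},
    {"dp":[-3.2,4.5,0],"gripper":-1},
    {"dp":[-0.5,5,0],"gripper":-1},
    {"dp":[-0.5,5,0],"gripper":-1},
    {"dp":[-0.5,5,0],"gripper":-1},
    {"dp":[-0.5,5,0],"gripper":-1},
    {"dp":[-0.5,5,0],"gripper":-1},
    {"dp":[-0.5,5,0],"gripper":-1},
  ],
)

```text
schema error: expected keys dp, rot, gripper
```

Emit:
jog_arm(
  increments=[
    {"dp":[-0.45,5,0],"gripper":-1},
    {"dp":[-0.45,5,0],"gripper":-1},
    {"dp":[-0.45,5,0],"gripper":-1},
    {"dp":[-0.45,5,0],"gripper":-1},
    {"dp":[-0.45,5,1],"gripper":-1},
    {"dp":[-0.4,5,1],"gripper":-1},
    {"dp":[0,0,1],"gripper":-0.4},
    {"dp":[0,0,0],"gripper":-0.4},
    {"dp":[0,0,0],"gripper":-0.4},
  ],
)

```text
schema error: expected keys dp, rot, gripper
```

Emit:
jog_arm(
  increments=[
    {"dp":[-3.2,4.5,0],"rot":[0,0,0],"gripper":-1},
    {"dp":[-3.2,4.5,0],"rot":[0,0,0],"gripper":-1},
    {"dp":[-3.2,4.5,0],"rot":[0,0,0],"gripper":-1},
    {"dp":[-3.2,4.5,0],"rot":[0,0,0],"gripper":-1},
    {"dp":[-3.2,4.5,0],"rot":[0,0,0],"gripper":-1},
    {"dp":[-3.2,4.5,0],"rot":[0,0,0],"gripper":-1},
    {"dp":[-0.5,5,0],"rot":[0,0,0],"gripper":-1},
    {"dp":[-0.5,5,0],"rot":[0,0,0],"gripper":-1},
    {"dp":[-0.5,5,0],"rot":[0,0,0],"gripper":-1},
    {"dp":[-0.5,5,0],"rot":[0,0,0],"gripper":-1},
    {"dp":[-0.5,5,0],"rot":[0,0,0],"gripper":-1},
    {"dp":[-0.5,5,0],"rot":[0,0,0],"gripper":-1},
  ],
)

```text
time_s: 3.85
tool_pos: [0.4036, 0.0105, 0.2455]
tool_rot: [0.001, -0.045, 0.999, -0.0]
contact_force: [0.1, 0.2, -0.6]
finger_gap: 1.002
finger_force: 0.0
```

Emit:
jog_arm(
  increments=[
    {"dp":[-0.45,5,0],"rot":[0,0,0],"gripper":-1},
    {"dp":[-0.45,5,0],"rot":[0,0,0],"gripper":-1},
    {"dp":[-0.45,5,0],"rot":[0,0,0],"gripper":-1},
    {"dp":[-0.45,5,0],"rot":[0,0,0],"gripper":-1},
    {"dp":[-0.45,5,1],"rot":[0,0,0],"gripper":-1},
    {"dp":[-0.4,5,1],"rot":[0,0,0],"gripper":-1},
    {"dp":[0,0,1],"rot":[0,0,0],"gripper":-0.4},
    {"dp":[0,0,0],"rot":[0,0,0],"gripper":-0.4},
    {"dp":[0,0,0],"rot":[0,0,0],"gripper":-0.4},
  ],
)

```text
time_s: 4.97
tool_pos: [0.4026, 0.3091, 0.2155]
tool_rot: [-0.0, -0.045, 0.999, -0.0]
contact_force: [0.0, -0.0, -0.1]
finger_gap: 0.704
finger_force: 0.0
```

Emit:
jog_arm(
  increments=[
    {"dp":[0.1,0.65,2],"rot":[0,0,0],"gripper":-0.4},
    {"dp":[0,0,2],"rot":[0,0,0],"gripper":-0.4},
    {"dp":[0,0,2],"rot":[0,0,0],"gripper":-0.4},
    {"dp":[0,0,1],"rot":[0,0,0],"gripper":-0.4},
    {"dp":[0,0,0],"rot":[0,0,0],"gripper":-0.4},
  ],
)

```text
time_s: 5.6
tool_pos: [0.4008, 0.3157, 0.1452]
tool_rot: [-0.0, -0.045, 0.999, -0.0]
contact_force: [0.9, 0.1, 0.2]
finger_gap: 0.701
finger_force: 0.0
```

```bash
python3 - <<'E'
from h import *
p,d=read_camera('side');a=p[120:240,240:400,::-1]
q,_=read_camera('top');b=q[150:270,220:380,::-1]
cv2.imwrite('pics/c.png',cv2.resize(np.hstack([a,b]),None,fx=2.5,fy=2.5,interpolation=cv2.INTER_CUBIC))
E
```

```text
(no output)
```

View pics/c.png

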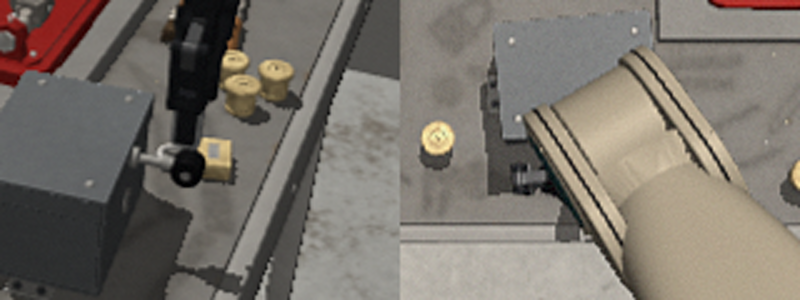

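The side crop shows the far finger just above and behind the knob, which is at (185,168) in the crop and lined up in x. The near finger hasn't come down over the knob yet. I descend and close.

Emit:
jog_arm(
  increments=[
    {"dp":[0,0,1.5],"rot":[0,0,0],"gripper":-0.4},
    {"dp":[0,0,1.5],"rot":[0,0,0],"gripper":-0.4},
    {"dp":[0,0,1.5],"rot":[0,0,0],"gripper":-0.4},
    {"dp":[0,0,1.5],"rot":[0,0,0],"gripper":-0.4},
    {"dp":[0,0,0],"rot":[0,0,0],"gripper":-0.4},
    {"dp":[0,0,0],"rot":[0,0,0],"gripper":-0.4},
  ],
)

```text
time_s: 6.45
tool_pos: [0.4011, 0.3166, 0.0853]
tool_rot: [0.0, -0.046, 0.999, 0.0]
contact_force: [0.7, 0.0, -0.4]
finger_gap: 0.695
finger_force: 0.0
```

Emit:
jog_arm(
  increments=[
    {"dp":[0,0,0],"rot":[0,0,0],"gripper":0.2},
    {"dp":[0,0,0],"rot":[0,0,0],"gripper":0.2},
    {"dp":[0,0,0],"rot":[0,0,0],"gripper":0.2},
    {"dp":[0,0,0],"rot":[0,0,0],"gripper":0.2},
  ],
)

```text
time_s: 6.95
tool_pos: [0.401, 0.3166, 0.0855]
tool_rot: [0.0, -0.046, 0.999, 0.0]
contact_force: [-0.5, -0.2, -1.4]
finger_gap: 0.402
finger_force: 0.0
```

```bash
python3 - <<'E'
from h import *
p,d=read_camera('side');a=p[120:240,240:400,::-1]
cv2.imwrite('pics/d.png',cv2.resize(a,None,fx=4,fy=4,interpolation=cv2.INTER_CUBIC))
E
```

```text
(no output)
```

View pics/d.png

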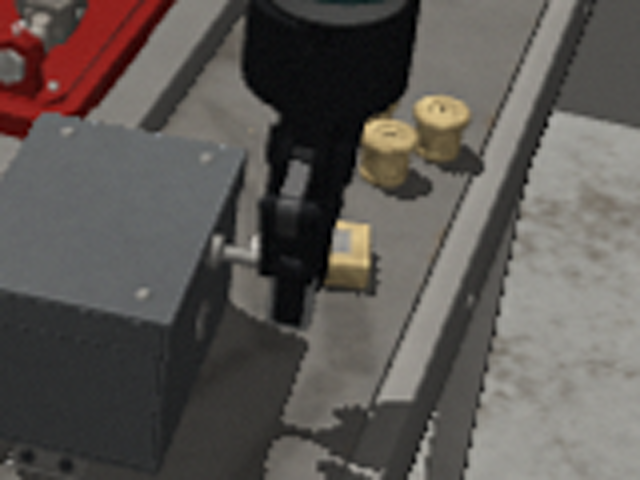

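The crop shows the near finger at (295,240) covering the knob, with the stem running into the gripper at (240,250), so I close.

Emit:
jog_arm(
  increments=[
    {"dp":[0,0,0],"rot":[0,0,0],"gripper":1},
    {"dp":[0,0,0],"rot":[0,0,0],"gripper":1},
    {"dp":[0,0,0],"rot":[0,0,0],"gripper":1},
    {"dp":[0,0,0],"rot":[0,0,0],"gripper":1},
    {"dp":[0,0,0],"rot":[0,0,0],"gripper":1},
    {"dp":[0,0,0],"rot":[0,0,0],"gripper":1},
  ],
)

```text
time_s: 7.75
tool_pos: [0.401, 0.3147, 0.0854]
tool_rot: [0.0, -0.046, 0.999, -0.002]
contact_force: [0.1, -5.6, 2.7]
finger_gap: 0.247
finger_force: 59.9
```

Emit:
jog_arm(
  increments=[
    {"dp":[0.3,-0.15,0],"rot":[0,0,0],"gripper":1},
    {"dp":[0.3,0,0],"rot":[0,0,0],"gripper":1},
    {"dp":[0.3,0,0],"rot":[0,0,0],"gripper":1},
    {"dp":[0.3,0,0],"rot":[0,0,0],"gripper":1},
    {"dp":[0,0,0],"rot":[0,0,0],"gripper":1},
    {"dp":[0,0,0],"rot":[0,0,0],"gripper":1},
  ],
)

```text
time_s: 8.5
tool_pos: [0.3905, 0.3137, 0.0857]
tool_rot: [0.002, -0.046, 0.999, -0.001]
contact_force: [5.4, -4.1, 0.6]
finger_gap: 0.246
finger_force: 59.4
```

Emit:
jog_arm(
  increments=[
    {"dp":[0.15,-0.1,0],"rot":[0,0,0],"gripper":1},
    {"dp":[0,0,0],"rot":[0,0,0],"gripper":1},
    {"dp":[0,0,0],"rot":[0,0,0],"gripper":1},
    {"dp":[0,0,0],"rot":[0,0,0],"gripper":1},
    {"dp":[0,0,0],"rot":[0,0,0],"gripper":1},
  ],
)

```text
time_s: 9.12
tool_pos: [0.3893, 0.3134, 0.0858]
tool_rot: [0.002, -0.046, 0.999, 0.0]
contact_force: [4.9, -2.4, -0.3]
finger_gap: 0.247
finger_force: 59.3
```

```bash
python3 - <<'E'
from h import *
p,d=read_camera('side');a=p[120:240,240:400,::-1]
cv2.imwrite('pics/e.png',cv2.resize(a,None,fx=4,fy=4,interpolation=cv2.INTER_CUBIC))
s=robot.sense();print(s['tool_pos'],s['contact_force'],s['wrist_torque'])
E
```

```text
[0.38931418 0.31335017 0.08581445] [ 5.28803193 -2.3278877  -0.80866028] [-0.36662693 -0.98699143  0.05183544]
```

View pics/e.png

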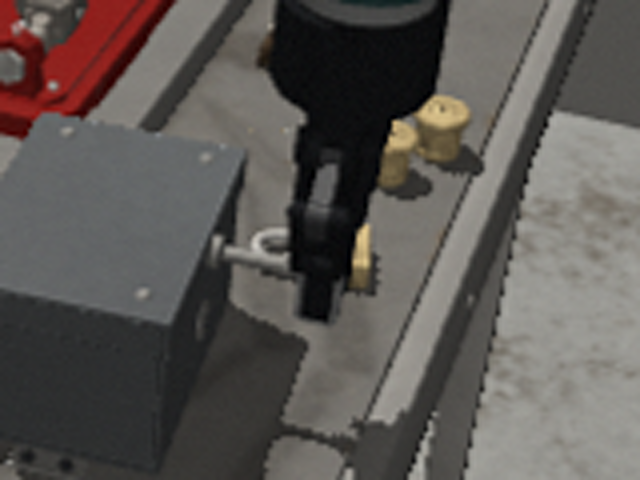

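Emit:
jog_arm(
  increments=[
    {"dp":[-0.07,0,-1.49],"rot":[0,0,0],"gripper":1},
    {"dp":[-0.19,0,-1.48],"rot":[0,0,0],"gripper":1},
    {"dp":[-0.32,0,-1.46],"rot":[0,0,0],"gripper":1},
    {"dp":[-0.45,0,-1.43],"rot":[0,0,0],"gripper":1},
    {"dp":[0,0,0],"rot":[0,0,0],"gripper":1},
    {"dp":[0,0,0],"rot":[0,0,0],"gripper":1},
  ],
)

```text
time_s: 9.93
tool_pos: [0.3982, 0.3139, 0.1442]
tool_rot: [0.0, -0.046, 0.999, 0.0]
contact_force: [4.4, -0.2, -3.4]
finger_gap: 0.249
finger_force: 58.9
```

```bash
cat > k.py <<'E'
from h import *
s=robot.sense();t=s['tool_pos'];c,n=np.cos(np.radians(5.1)),np.sin(np.radians(5.1))
H=np.array([.3893,.3134,.0856])+.1693*np.array([c,n,0]);v=t-H
a=-(v[0]*c+v[1]*n);print('r mm',1e3*np.hypot(a,v[2]),'theta',np.arctan2(v[2],a),'lat mm',1e3*(-v[0]*n+v[1]*c),s['contact_force'],s['tool_rot'],s['time_s'],s['finger_force'])
E
python3 k.py
```

```text
r mm 170.79285936138953 theta 0.35046041492931584 lat mm -0.2887266751627326 [ 4.35874172 -0.20819569 -3.39624196] [ 1.24535244e-04 -4.60768458e-02  9.98937835e-01  3.31703527e-04] 9.925 58.91508400440216
```

Emit:
jog_arm(
  increments=[
    {"dp":[-0.66,0,-1.34],"rot":[0,0,0],"gripper":1},
    {"dp":[-0.69,0,-1.33],"rot":[0,0,0],"gripper":1},
    {"dp":[-0.8,0,-1.26],"rot":[0,0,0],"gripper":1},
    {"dp":[-0.91,0,-1.19],"rot":[0,0,0],"gripper":1},
    {"dp":[-1.01,0,-1.1],"rot":[0,0,0],"gripper":1},
    {"dp":[0,0,0],"rot":[0,0,0],"gripper":1},
    {"dp":[0,0,0],"rot":[0,0,0],"gripper":1},
  ],
)

```text
time_s: 10.8
tool_pos: [0.438, 0.3173, 0.2055]
tool_rot: [-0.001, -0.046, 0.999, -0.0]
contact_force: [1.8, 0.5, -5.5]
finger_gap: 0.247
finger_force: 59.0
```

```bash
python3 k.py
```

```text
r mm 169.99203427509306 theta 0.7830346161372164 lat mm -0.3993150441921993 [ 1.8309505   0.46385701 -5.47944494] [-7.76693773e-04 -4.60569192e-02  9.98938515e-01 -1.13106003e-05] 10.8 59.008530378341675
```

Emit:
jog_arm(
  increments=[
    {"dp":[-1.1,0,-1.01],"rot":[0,0,0],"gripper":1},
    {"dp":[-1.19,0,-0.9],"rot":[0,0,0],"gripper":1},
    {"dp":[-1.26,0,-0.79],"rot":[0,0,0],"gripper":1},
    {"dp":[-1.32,0,-0.67],"rot":[0,0,0],"gripper":1},
    {"dp":[-1.38,0,-0.56],"rot":[0,0,0],"gripper":1},
    {"dp":[0,0,0],"rot":[0,0,0],"gripper":1},
    {"dp":[0,0,0],"rot":[0,0,0],"gripper":1},
  ],
)

```text
time_s: 11.68
tool_pos: [0.5002, 0.323, 0.2449]
tool_rot: [-0.001, -0.046, 0.999, -0.0]
contact_force: [1.0, -0.6, -4.6]
finger_gap: 0.245
finger_force: 59.0
```

```bash
python3 k.py
```

```text
r mm 169.50222326430514 theta 1.2218235690329302 lat mm -0.3387682400364115 [ 1.02122953 -0.55849009 -4.61289864] [-7.85738940e-04 -4.60449907e-02  9.98939018e-01 -2.80889686e-04] 11.675 59.04713988304138
```

Emit:
jog_arm(
  increments=[
    {"dp":[-1.42,0,-0.45],"rot":[0,0,0],"gripper":1},
    {"dp":[-1.45,0,-0.32],"rot":[0,0,0],"gripper":1},
    {"dp":[-0.74,0,-0.11],"rot":[0,0,0],"gripper":1},
    {"dp":[-0.73,0,-0.08],"rot":[0,0,0],"gripper":1},
    {"dp":[-0.73,0,-0.05],"rot":[0,0,0],"gripper":1},
    {"dp":[-0.72,0,-0.02],"rot":[0,0,0],"gripper":1},
    {"dp":[0,0,0],"rot":[0,0,0],"gripper":1},
    {"dp":[0,0,0],"rot":[0,0,0],"gripper":1},
    {"dp":[0,0,0],"rot":[0,0,0],"gripper":1},
  ],
)

```text
time_s: 12.8
tool_pos: [0.558, 0.3283, 0.2556]
tool_rot: [-0.0, -0.046, 0.999, -0.0]
contact_force: [1.3, -3.7, -5.9]
finger_gap: 0.247
finger_force: 58.9
```

```bash
python3 k.py; python3 - <<'E'
from h import *
p,d=read_camera('side');a=p[60:240,190:400,::-1]
cv2.imwrite('pics/f.png',cv2.resize(a,None,fx=3.3,fy=3.3,interpolation=cv2.INTER_CUBIC))
np.savez('pics/side2',p=p,d=d)
E
```

```text
r mm 170.0304169612591 theta 1.571271510772278 lat mm -0.12597820043155275 [ 1.30715411 -3.70558654 -5.85248769] [-2.00598108e-04 -4.61023719e-02  9.98936659e-01 -2.85466991e-04] 12.8 58.903101682662964
```

View pics/f.png

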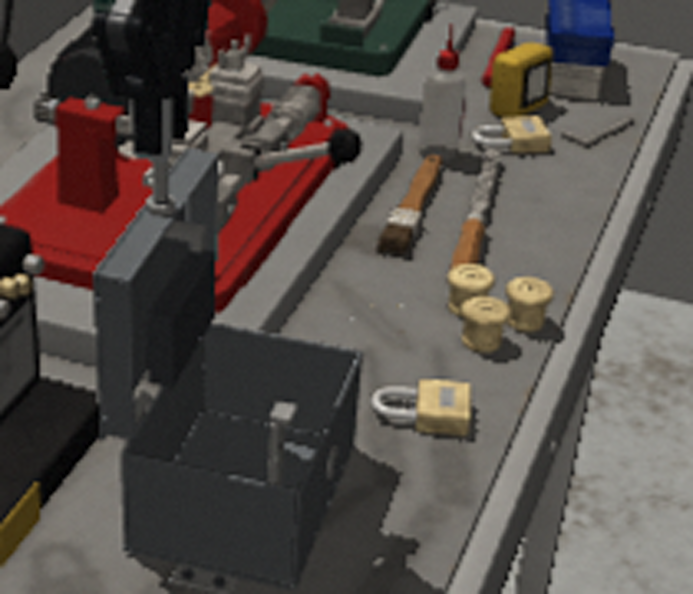

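The lid stands upright in the crop: its side edge runs vertically from (115,270) to (120,430), and the stem runs up to the grip at (165,110). A quick numeric check of tilt and force comes before handing in.

```bash
python3 - <<'E'
from h import *
f=np.load('pics/side2.npz');P=pts('side',f['d']);c,n=np.cos(np.radians(5.1)),np.sin(np.radians(5.1))
H=np.array([.5579,.3284,.09]);Q=P-H
X=Q[...,0]*c+Q[...,1]*n;Y=-Q[...,0]*n+Q[...,1]*c;Z=Q[...,2]
m=(abs(X)<.04)&(abs(Y)<.072)&(Z>.0)&(Z<.112)
x,z=X[m],Z[m]
for lo,hi in((0.01,.03),(.03,.05),(.05,.07),(.07,.09),(.09,.11)):
    k=(z>lo)&(z<hi);print(lo,k.sum(),np.percentile(x[k],[5,25,50,75,95]).round(4))
m=(abs(X)<.03)&(abs(Y)<.065)&(Z>.08)&(Z<.124);print('bush/top z',np.percentile(Z[m],[50,90,97]))
F=[]
for i in range(8): read_camera('side');s=robot.sense();F.append(np.r_[s['contact_force'],s['tool_pos'],s['finger_force']])
print(np.mean(F,0).round(4),np.std(F,0).round(4))
E
```

```text
0.01 143 [-0.0213 -0.0208 -0.0187  0.001   0.0095]
0.03 268 [-0.0213 -0.0207 -0.0133  0.009   0.0096]
0.05 432 [-0.021  -0.019  -0.0116  0.0086  0.0096]
0.07 39 [-0.0089  0.0085  0.009   0.0094  0.0098]
0.09 187 [-0.0248 -0.013  -0.0076  0.0013  0.0103]
bush/top z [0.11042106 0.11326884 0.11837293]
[ 0.2356 -3.8079 -5.7564  0.5582  0.3284  0.2557 58.8957] [6.041e-01 4.059e-01 3.786e-01 1.000e-04 0.000e+00 0.000e+00 1.290e-02]
```

Emit:
jog_arm(
  increments=[
    {"dp":[0,-0.05,0.08],"rot":[0,0,0],"gripper":1},
    {"dp":[0,0,0],"rot":[0,0,0],"gripper":1},
    {"dp":[0,0,0],"rot":[0,0,0],"gripper":1},
    {"dp":[0,0,0],"rot":[0,0,0],"gripper":1},
    {"dp":[0,0,0],"rot":[0,0,0],"gripper":1},
    {"dp":[0,0,0],"rot":[0,0,0],"gripper":1},
    {"dp":[0,0,0],"rot":[0,0,0],"gripper":1},
    {"dp":[0,0,0],"rot":[0,0,0],"gripper":1},
  ],
)

```text
time_s: 14.25
tool_pos: [0.5584, 0.3282, 0.255]
tool_rot: [0.0, -0.046, 0.999, 0.0]
contact_force: [-0.5, -2.1, -5.1]
finger_gap: 0.247
finger_force: 59.2
```

```bash
python3 k.py; python3 -c "
from bench import robot
print(robot.close_job())"
```

```text
r mm 169.37292737392144 theta 1.5735685036859535 lat mm -0.28893624646749383 [-0.49743794 -2.1179468  -5.11024012] [ 3.13499529e-05 -4.61387434e-02  9.98935027e-01  1.63635544e-04] 14.25 59.20629680156708
the job is handed in; nothing more can be done
None
```

I handed the job in at about 14 s with the lid upright (about 1.57 rad), the bolt drawn to about 12 mm and the knob gripped at 59 N; these are my own measurements, and the hand-in returned no verdict.

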